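Pack the tape measure and click the case shut

TASK

Put the yellow tape measure flat into the empty rear compartment of the open blue case, then push the case's lid down and press it until its spring catch clicks and it stays fully shut. The case stands on soft foam and gives under the hand, so press firmly enough for the click but do not force it, and leave the battery pack and the wood block beside it where they are.

Things in the scene. Friction and masses are not known exactly. Their poses are not given: they have to be found in the camera images.
- tape_measure: Loose yellow tape measure lying on its side, 66 mm (its x) by 75 mm (its y) by 39 mm high, 0.28 kg give or take. Origin: centre of its underside. Grasp it across the 66 mm (its x); its y points within 0.5 rad of world +y at the start.
- case: Blue hinged case, 172 mm deep (x; front with the catch at -x), 241 wide (y), 51 high when shut; origin under its centre, z up; its x points within 0.35 rad of world +y. Lower shell's walls 30 mm high. A bit rack, 24 mm high, fills the front. Behind it two compartments with 21 mm dividers: at +y one with a roll of black tape, at -y the empty one. Over 40 N on case or lid damages it.
- bay (a point): Centre of the floor of the empty rear compartment, axes as the case (x to the hinge, z up). The compartment measures 102 mm along x and 126 mm along y; dividers stand at its -x and +y sides, case walls (30 mm) at the others.
- hinge (a point): Middle of the lid's hinge line (along y) at the rear edge of the case, axes as the case; 55 mm behind (+x) and 28 mm above the bay's floor, mid-width of the case. The open lid leans forward from here over the compartments.
- lid_top (a point): Point on the lid's outer face, mid-width, the place to press: 153 mm from the hinge line and 20 mm outside the plane through hinge and lid rim. The lid goes on 20 mm to its free edge, its steel tongue 12 mm more. Axes turn with the lid: z is the outward normal (up when shut), -x points from the hinge to the free edge.
- case_lid (a joint): Opening angle of the lid, rad: 0 shut, 1.2 the stop, 1.08 to 1.18 at the start. A stiff hinge holds it where it is left (2 to 4 N at the free edge moves it). At about 0.08 its tongue meets the catch's sprung roller; pressing past it takes about 15 to 19 N at lid_top, then it snaps in below 0.02 and is held. Let go before that, it stays ajar.
- battery: Loose black battery pack, 66 x 107 x 48 mm, origin under its centre; a bystander, to be left where it is.
- wood_block: Loose wooden offcut, 60 x 82 x 38 mm, origin under its centre; a bystander, to be left where it is.
- foam_pad: Grey foam pad under the case, 230 x 300 x 40 mm, origin under its centre; it stays put. The case cannot slide on it, but when pressed sinks straight down, about 12 mm for every 10 N, 34 mm at most, and slowly rises again.
Not all that is in view belongs to the job. Leave any green or pink look-alike of the tape_measure alone.

How it is judged:
By the outcome, as a careful person would: the job done as asked, in the order asked, and still so for the second after the job is handed in, with the robot touching nothing.
It also fails if it takes over 61 s, if anything falls off the work surface, if the arm or the gripper's body presses on something with over 40 N, if the wrist force passes 120 N, or if a joint passes its speed limit or range.

ROBOT

A 7-joint arm with a two-finger parallel gripper is mounted at the origin on a cart in front of the work surface, level with it; the furniture and walls round the work are solid. World frame = base frame: x ahead of the robot, y to its left, z up, the work surface at z = 0. Lengths are in m, angles in rad, forces in N, time in s.
With the tool pointing down it reaches from about 0.425 to 0.8 m from the base axis. Payload 8.3 kg.
Tool frame: the origin (TCP) lies midway between the tips of the shut fingers; the grasp point (between the pads) lies 19 mm behind it; z points along the fingers, y is the line along which they close (so a half turn about z gives the same grasp; the last joint's range is limited). The gripper opens to 85 mm and grips with 20 to 120 N. Pads are 22 mm wide; open, the fingers measure 114 mm over their backs; the gripper's body (76 mm by 85 mm) begins 54 mm behind the grasp point. The pads swing forward as they close: fully open they stand 13 mm farther back than shut.
Start: joints at [-1.336, 0.383, 0.016, 1.37, -0.006, 1.388, -0.046], TCP at [0.183, 0.597, 0.206] pointing down, gripper open.
Joint ranges: [-2.95, 2.95], [-0.25, 2.06], [-1.52, 1.56], [0.18, 2.33], [-1.44, 4.58], [0.02, 2.06], [-3.01, 3.01]. Speed limits (rad/s): [2.39, 2.39, 3.01, 3.01, 3.14, 3.14, 3.14].

INTERFACE

Orientations are given as a unit quaternion [x, y, z, w].
In Python, from workcell import env gives the robot as it stands.
- The arm moves only by the shell command python3 -m inch FILE [FORCE], which reads ROWS from the file FILE. ROWS is one flat JSON list of numbers that holds 1 to 20 rows one after another, with no inner brackets; each row has 7 numbers: a rotation vector rx, ry, rz in rad, then dx, dy, dz in m, then the finger opening in m; each row shifts and turns the commanded pose from where the row before left it, along the tool's axes as they then stand; what a row does not reach is not made up. A row lasts 1/10 s, in which the tool goes at most 0.05 m and 0.15 rad, less where a joint would pass 70% of its speed; a pose out of reach is approached as far as the arm can. The fingers move at their own pace and stop on an object; FORCE is the grip in N (left out, the last holds). Time passes only in rows, so rows that do not move let the fingers close. It prints the time, the measured TCP pose, the force, the opening and the grip force at its end. Input that does not fit is refused with a message, and nothing moves.
- env.get_obs(): the state, without advancing time (a new reading comes with each control period).
- env.snapshot(name): name is "scene" or "top" or "wrist"; returns a dict with "img" (400x640x3 uint8, red, green, blue), "depth" (400x640 float32, m along the optical axis (not along the pixel's ray), 0 where there is no reading), "camera_matrix" (3x3 intrinsics, pixels), "dist_coeffs" ([k1, k2, p1, p2, k3] as OpenCV has them; the pictures are not rectified), "pose" (4x4, takes a point from camera to world coordinates). Camera axes: x right, y down, z forward; pixel columns grow to the right and rows downward; lengths in m; the calibration is good to about 2 mm. A picture is of the moment at which its call begins.
- env.close_job(): hands the job in; it is judged then, once.
The state is a dict: "t": time; "joint_pos": joint angles; "dq": joint speeds; "joint_efforts": joint torques, N m; "eef_pos": TCP position; "ee_rot": TCP orientation; "ft_force": force on the tool from outside, world axes, zero at the start; "ft_torque": the same for the moment, N m; "grip_width": finger opening in m; "gripper_force": force on a finger pad.
Only numpy, scipy, OpenCV 4.12 (cv2) and the standard library are available. Lean on these libraries where they do the work, as an engineer would, in place of code of your own. Each camera call takes 0.05 s, during which the arm holds its last target. There are 200 camera calls.

## Working session

There is one attempt and no reset: what is moved stays moved. The work goes in short steps, Python scripts to look and compute and a shell command to move; the robot and the scene stay as the last step left them, time stands still between calls to the robot, and variables do not carry over. Pictures are saved under pics/ and viewed, at most 13 in all, crops included, and the job is handed in when it is done.

```bash
mkdir -p pics; ls
cat > h.py <<'E'
import numpy as np, cv2
from workcell import env
def snap(n,save=None):
    s=env.snapshot(n)
    np.savez(f'{n}.npz',**{k:np.array(v) for k,v in s.items()})
    if save: cv2.imwrite(f'pics/{save}.png',s['img'][:,:,::-1])
    return s
def cloud(s):
    "world points per pixel (HxWx3), nan where no depth"
    h,w=s['depth'].shape
    u,v=np.meshgrid(np.arange(w,dtype=np.float32),np.arange(h,dtype=np.float32))
    n=cv2.undistortPoints(np.stack([u,v],-1).reshape(-1,1,2),s['camera_matrix'],s['dist_coeffs']).reshape(h,w,2)
    d=np.where(s['depth']>0,s['depth'],np.nan)
    c=np.dstack([n*d[...,None],d])
    return c@s['pose'][:3,:3].T+s['pose'][:3,3]
E
python3 - <<'E'
from h import *
a=snap('scene','scene1');b=snap('top','top1')
o=env.get_obs();print(o['t'],o['eef_pos'],o['ee_rot'],o['ft_force'])
for s in(a,b):print(np.round(s['pose'],3).tolist(),(s['depth']>0).mean())
E
```

```text
pics
0.1 [0.18318345 0.59700475 0.20527098] [ 1.48316863e-01  9.88939469e-01 -9.03423593e-04 -1.34966629e-04] [ 0.13065187  0.50448767 -0.74666631]
[[0.646, -0.541, 0.539, -0.085], [-0.764, -0.444, 0.469, -0.65], [-0.015, -0.714, -0.7, 0.901], [0.0, 0.0, 0.0, 1.0]] 0.99612890625
[[0.134, -0.789, 0.6, -0.311], [-0.991, -0.11, 0.077, -0.214], [0.005, -0.605, -0.796, 1.193], [0.0, 0.0, 0.0, 1.0]] 0.99609765625
```

View pics/scene1.png

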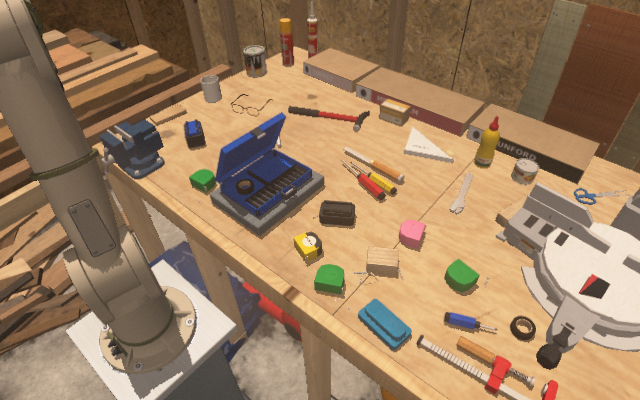

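View pics/top1.png

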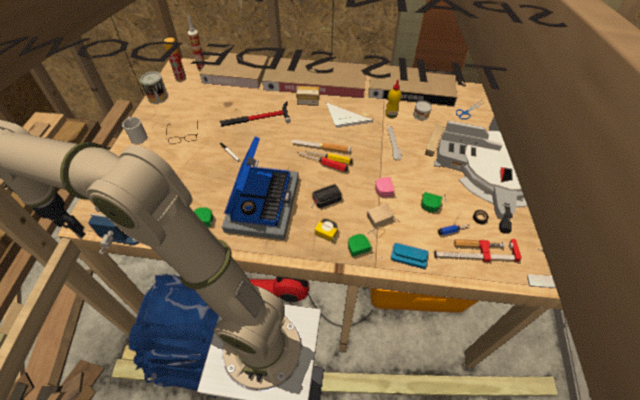

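The yellow one is at scene (307,245) and top (326,230). The look-alikes are green at (202,180), (330,279) and (462,276), and pink at (412,234) in scene. Only the yellow/black one fits the description. I'll confirm it in one crop and measure.

```bash
cat > m.py <<'E'
from h import *
for n in('scene','top'):
    s=dict(np.load(n+'.npz'));P=cloud(s);hsv=cv2.cvtColor(s['img'],cv2.COLOR_RGB2HSV)
    u,v=((307,245),(326,230))[n=='top']
    box=np.zeros(P.shape[:2],bool);box[v-28:v+28,u-28:u+28]=1
    q=P[box&(P[...,2]>.030)&(P[...,2]<.05)]
    r=cv2.minAreaRect((q[:,:2]*1000).astype(np.float32));print(n,'tape top',len(q),r,np.median(q[:,2]))
    m=cv2.inRange(hsv,(100,120,25),(128,255,255))>0
    x=P[...,0];y=P[...,1];z=P[...,2]
    reg=(x>.3)&(x<.85)&(y>-.05)&(y<.4)
    # rim heights
    for lo,hi,l in((.03,.05,'foam'),(.064,.075,'rim'),):
        k=reg&(z>lo)&(z<hi);pp=P[k]
        if l=='rim':pp=P[k&m]
        print(l,len(pp),cv2.minAreaRect((pp[:,:2]*1000).astype(np.float32)),np.median(pp[:,2]))
    k=reg&m&(z>.085);pp=P[k];c=pp.mean(0);e=np.linalg.svd(pp-c,full_matrices=False)[2]
    print('lid',len(pp),c,e.tolist(),pp.max(0),pp.min(0))
    for nm,(a,b),(c_,d) in (('batt',(337,213),(327,195)),('wood',(382,262),(381,216))):
        U,V=((a,b),(c_,d))[n=='top'];bx=np.zeros_like(box);bx[V-25:V+25,U-30:U+30]=1
        t=.048 if nm=='batt' else .038
        q=P[bx&(abs(z-t)<.006)];print(nm,len(q),cv2.minAreaRect((q[:,:2]*1000).astype(np.float32)))
s=dict(np.load('scene.npz'));c=s['img'][100:300,170:440,::-1]
cv2.imwrite('pics/crop1.png',cv2.resize(c,None,fx=2.9,fy=2.9,interpolation=cv2.INTER_CUBIC))
E
python3 m.py
```

```text
scene tape top 590 ((446.0069885253906, -155.9655303955078), (206.81312561035156, 112.86963653564453), 38.959476470947266) 0.03729639644221233
foam 2666 ((530.8506469726562, 179.51129150390625), (357.8403625488281, 302.9029846191406), 89.52252960205078) 0.04037570386415268
rim 66 ((531.2845458984375, 119.07363891601562), (178.10023498535156, 240.09539794921875), 89.57308959960938) 0.0718100348227132
lid 341 [0.52337395 0.14041702 0.2304432 ] [[-0.9999224615190371, -0.003738332744186732, 0.011878376067610698], [-0.012083226741897954, 0.5219179861482497, -0.852910083986852], [-0.003011076421103837, -0.8529874797458923, -0.5219226885426014]] [0.65116004 0.21154081 0.2391307 ] [0.41167094 0.12839607 0.085497  ]
batt 293 ((589.2996215820312, -123.59215545654297), (50.22129821777344, 84.54337310791016), 31.71978187561035)
wood 574 ((557.4376831054688, -332.8980712890625), (111.0332260131836, 118.40531158447266), 31.69498062133789)
top tape top 373 ((438.57257080078125, -153.942626953125), (249.61611938476562, 102.63443756103516), 37.89345169067383) 0.03735363254035695
foam 2124 ((533.6531982421875, 175.64605712890625), (350.21343994140625, 300.93798828125), 89.34103393554688) 0.04242922280170702
rim 228 ((532.453369140625, 116.12110900878906), (173.90890502929688, 245.9033660888672), 89.97978973388672) 0.06867385607207932
lid 569 [0.48730555 0.15557027 0.20697461] [[-0.9466105317419462, 0.13038652897732822, -0.29483530022111437], [0.3215857648287377, 0.446049761063925, -0.8352378143465078], [0.022607455733587474, -0.8854597470896459, -0.46416585314862857]] [0.65362853 0.2129384  0.24281151] [0.41012949 0.12900634 0.08768518]
batt 178 ((627.9929809570312, -87.17752838134766), (168.16622924804688, 87.85093688964844), 44.138526916503906)
wood 432 ((511.24261474609375, -322.60137939453125), (90.7738037109375, 277.684326171875), 67.53672790527344)
```

View pics/crop1.png

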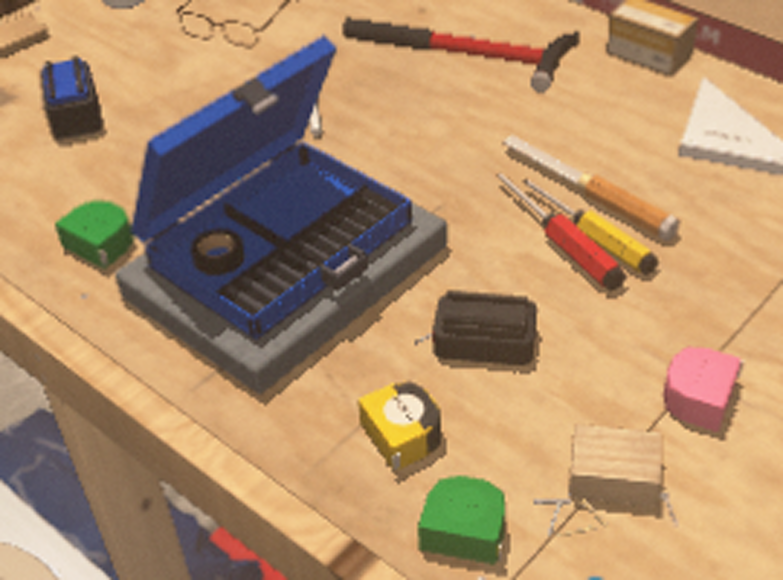

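The crop shows the yellow/black tape measure at (400,420), with a green look-alike just below it at (463,518). The empty bay is at the far side, around (310,195). Next I'll refine the measurements with connected components.

```bash
cat > m2.py <<'E'
from h import *
for n in('scene','top'):
    s=dict(np.load(n+'.npz'));P=cloud(s);hsv=cv2.cvtColor(s['img'],cv2.COLOR_RGB2HSV);z=P[...,2]
    L={'tape':((307,245),(326,230)),'greenA':((330,275),(359,243)),'batt':((337,208),(327,193)),'wood':((382,255),(381,215)),'greenB':((202,178),(204,214))}
    print(n)
    for k,pt in L.items():
        u,v=pt[n=='top']
        t={'batt':.048,'wood':.038}.get(k,.039)
        _,lab=cv2.connectedComponents(((abs(z-t)<.007)).astype(np.uint8),connectivity=4)
        l=lab[v,u]
        if l==0: print(k,'miss',z[v,u]);continue
        q=P[lab==l]
        r=cv2.minAreaRect((q[:,:2]*1000).astype(np.float32));print(k,len(q),np.round(r[0]),np.round(r[1]),round(r[2],1),'z',np.median(q[:,2]).round(4),'mm bbox',q[:,:2].min(0).round(3),q[:,:2].max(0).round(3))
    x,y=P[...,0],P[...,1]
    m=cv2.inRange(hsv,(100,110,25),(128,255,255))>0
    reg=(x>.38)&(x<.68)&(y>.0)&(y<.3)&m
    # lid plane(s) on blue points above 0.09
    q=P[reg&(z>.085)]
    # profile in mid-width: y,z
    for x0 in(.45,.53,.62):
        k=q[abs(q[:,0]-x0)<.012];a=k[np.argsort(k[:,2])][::max(1,len(k)//7)]
        print('x0',x0,[(round(b,3),round(c,3)) for b,c in a[:,1:]])
    q=P[reg&(z<.08)];r=cv2.minAreaRect((q[:,:2]*1000).astype(np.float32));print('shell',len(q),r)
    k=reg&(z<.058)&(x>.55);q=P[k];print('floor?',len(q),np.median(q[:,2]),np.percentile(q,[2,98],axis=0).round(3).tolist())
E
python3 m2.py
```

```text
scene
tape 438 [ 440. -142.] [74. 65.] 69.5 z 0.0374 mm bbox [ 0.399 -0.178] [ 0.473 -0.1  ]
greenA 541 [ 392. -259.] [65. 73.] 26.0 z 0.0372 mm bbox [ 0.348 -0.302] [ 0.426 -0.223]
batt 327 [ 589. -124.] [50. 85.] 31.5 z 0.0447 mm bbox [ 0.554 -0.169] [ 0.63  -0.076]
wood 572 [ 527. -330.] [63. 81.] 31.9 z 0.0369 mm bbox [ 0.48 -0.38] [ 0.573 -0.283]
greenB 274 [429. 319.] [67. 78.] 10.1 z 0.0376 mm bbox [0.394 0.281] [0.464 0.359]
x0 0.45 [(np.float64(0.167), np.float64(0.197)), (np.float64(0.137), np.float64(0.228)), (np.float64(0.134), np.float64(0.231)), (np.float64(0.14), np.float64(0.231)), (np.float64(0.134), np.float64(0.232)), (np.float64(0.136), np.float64(0.234)), (np.float64(0.142), np.float64(0.236)), (np.float64(0.143), np.float64(0.237))]
x0 0.53 [(np.float64(0.212), np.float64(0.085)), (np.float64(0.212), np.float64(0.085)), (np.float64(0.165), np.float64(0.2)), (np.float64(0.165), np.float64(0.2)), (np.float64(0.163), np.float64(0.202))]
x0 0.62 [(np.float64(0.167), np.float64(0.197)), (np.float64(0.134), np.float64(0.23)), (np.float64(0.136), np.float64(0.232)), (n
[... 1253 characters left out ...]
4), np.float64(0.207)), (np.float64(0.158), np.float64(0.218)), (np.float64(0.152), np.float64(0.232)), (np.float64(0.148), np.float64(0.236)), (np.float64(0.145), np.float64(0.238)), (np.float64(0.143), np.float64(0.24))]
x0 0.62 [(np.float64(0.163), np.float64(0.208)), (np.float64(0.133), np.float64(0.232)), (np.float64(0.137), np.float64(0.233)), (np.float64(0.136), np.float64(0.235)), (np.float64(0.14), np.float64(0.236)), (np.float64(0.143), np.float64(0.238)), (np.float64(0.145), np.float64(0.241))]
shell 1536 ((532.6622314453125, 115.59373474121094), (173.6093292236328, 246.3640899658203), 89.57500457763672)
floor? 542 0.04687129212510888 [[0.553, 0.041, 0.041], [0.654, 0.193, 0.057]]
```

```bash
cat > go.py <<'E'
"python3 go.py yaw tilt x y z : tape-yaw frame; grasp point target (pads shut-TCP 19mm). prints tool rotvec, then translation in target tool axes"
import sys
from h import *
from scipy.spatial.transform import Rotation as R
yaw,a,x,y,z=map(float,sys.argv[1:6])
off=float(sys.argv[6]) if len(sys.argv)>6 else .019
o=env.get_obs();R0=R.from_quat(o['ee_rot']);p=np.array(o['eef_pos'])
c,s=np.cos(yaw),np.sin(yaw)
Y=np.array([c,s,0]);Z=np.array([-s*np.sin(a),c*np.sin(a),-np.cos(a)]);X=np.cross(Y,Z)
R1=R.from_matrix(np.c_[X,Y,Z])
t=np.array([x,y,z])+Z*off
print('pose',p.round(4),'tool axes',R0.as_matrix().T.round(3).tolist(),'q',np.round(o['joint_pos'],2))
print('rotvec',(R0.inv()*R1).as_rotvec().round(4),'move(target axes)',(R1.inv().apply(t-p)).round(4),'move(now axes)',R0.inv().apply(t-p).round(4),'world',(t-p).round(4))
E
echo '[0,0,0,0,0,-0.05,0.085,0,0,0,0,0,-0.05,0.085,0,0,0,0,0,-0.05,0.085,0,0,0.08,-0.05,0,0,0.085,0,0,0.08,-0.05,0,0,0.085,0,0,0.08,-0.05,0,0,0.085,0,0,0.08,-0.05,0,0,0.085,0,0,0.08,-0.05,0,0,0.085,0,0,0.08,-0.05,0,0,0.085,0,0,0.08,-0.05,0,0,0.085,0,0,0.08,-0.05,0,0,0.085,0,0,0.08,-0.05,0,0,0.085,0,0,0.08,-0.05,0,0,0.085,0,0,0.08,-0.05,0,0,0.085,0,0,0.08,-0.05,0,0,0.085,0,0,0.08,-0.05,0,0,0.085,0,0,0.08,-0.05,0,0,0.085,0,0,0.08,-0.05,0,0,0.085,0,0,0.08,-0.05,0,0,0.085,0,0,0,0,0,0,0.085]' > rows.txt && python3 -m inch rows.txt 40; python3 go.py -0.367 0.6 0.44 -0.142 0.12
python3 -c "
from h import *
s=snap('wrist');print(np.round(s['pose'],3).tolist())"
```

```text
t: 2.1
eef_pos: [0.6483, 0.0033, 0.356]
ee_rot: [0.715, 0.699, -0.002, 0.001]
ft_force: [-0.2, -0.1, 0.7]
grip_width: 0.0849
gripper_force: 0.0
pose [0.6483 0.0033 0.356 ] tool axes [[0.023, 1.0, -0.005], [1.0, -0.023, -0.001], [-0.001, -0.005, -1.0]] q [-0.35  0.46  0.51  0.99 -0.22  1.74  0.05]
rotvec [-0.1032  0.599   0.334 ] move(target axes) [-0.3069 -0.1423  0.095 ] move(now axes) [-0.1387 -0.2011  0.2525] world [-0.2044 -0.1353 -0.2517]
[[1.0, -0.023, -0.007, 0.651], [-0.024, -0.955, -0.294, 0.08], [-0.0, 0.294, -0.956, 0.524], [0.0, 0.0, 0.0, 1.0]]
```

```bash
python3 go.py -0.37 0.7 0.44 -0.142 0.026 -0.065
```

```text
pose [0.6485 0.0082 0.356 ] tool axes [[0.016, 1.0, -0.002], [1.0, -0.016, -0.001], [-0.001, -0.002, -1.0]] q [-0.36  0.46  0.51  0.99 -0.22  1.74  0.05]
rotvec [-0.1243  0.6947  0.3398] move(target axes) [-0.3773 -0.1401  0.0486] move(now axes) [-0.1921 -0.2205  0.2808] world [-0.2237 -0.1892 -0.2803]
```

```bash
echo '[-0.0207,0.1158,0.0566,0,0,0,0.085,-0.0207,0.1158,0.0566,0,0,0,0.085,-0.0207,0.1158,0.0566,0,0,0,0.085,-0.0207,0.1158,0.0566,0,0,0,0.085,-0.0207,0.1158,0.0566,0,0,0,0.085,-0.0207,0.1158,0.0566,0,0,0,0.085,0,0,0,-0.042,-0.0156,0.0054,0.085,0,0,0,-0.042,-0.0156,0.0054,0.085,0,0,0,-0.042,-0.0156,0.0054,0.085,0,0,0,-0.042,-0.0156,0.0054,0.085,0,0,0,-0.042,-0.0156,0.0054,0.085,0,0,0,-0.042,-0.0156,0.0054,0.085,0,0,0,-0.042,-0.0156,0.0054,0.085,0,0,0,-0.042,-0.0156,0.0054,0.085,0,0,0,-0.042,-0.0156,0.0054,0.085,0,0,0,0,0,0,0.085,0,0,0,0,0,0,0.085]' > rows.txt && python3 -m inch rows.txt; python3 go.py -0.37 0.7 0.44 -0.142 0.026 0.025
python3 - <<'E'
from h import *
s=snap('wrist','wrist1');snap('scene','scene2')
P=cloud(s);z=P[...,2];hsv=cv2.cvtColor(s['img'],cv2.COLOR_RGB2HSV)
m=(abs(z-.0385)<.005)&(abs(P[...,0]-.44)<.06)&(abs(P[...,1]+.142)<.06)
n,lab,st,_=cv2.connectedComponentsWithStats(m.astype(np.uint8));q=P[lab==1+st[1:,4].argmax()]
print(len(q),cv2.minAreaRect((q[:,:2]*1000).astype(np.float32)),np.median(q[:,2]))
E
```

```text
t: 3.85
eef_pos: [0.4265, -0.1766, 0.0743]
ee_rot: [0.773, 0.534, 0.283, -0.197]
ft_force: [1.0, 0.7, 0.6]
grip_width: 0.0848
gripper_force: 0.0
pose [ 0.4265 -0.1766  0.0743] tool axes [[0.271, 0.713, 0.647], [0.935, -0.353, -0.002], [0.227, 0.605, -0.763]] q [ 0.35  0.46  0.57  1.89 -0.83  1.41  0.95]
rotvec [-0.0075 -0.003   0.0053] move(target axes) [-0.0027  0.0001  0.0859] move(now axes) [-0.003   0.0007  0.0859] world [ 0.0194  0.0496 -0.0674]
6016 ((442.45068359375, -141.57492065429688), (71.85266876220703, 64.71807098388672), 70.31145477294922) 0.0390194924093408
```

View pics/wrist1.png

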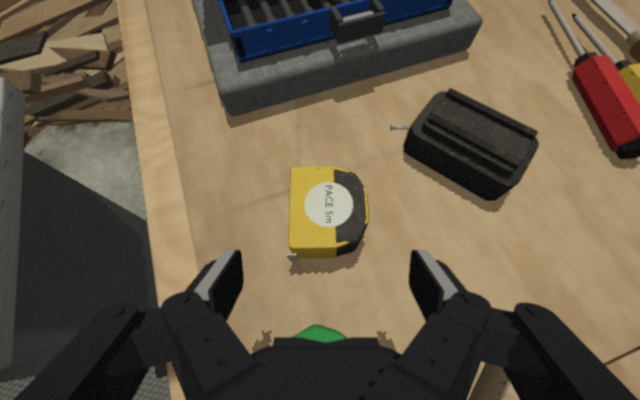

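The tape sits centred between the fingers: tape at (328,210), pads at (220,285) and (435,285). The wrist measurement agrees with the earlier one, so I'm advancing and gripping.

```bash
echo '[0,0,0,-0.001,0.001,0.03,0.085,0,0,0,-0.001,0.001,0.03,0.085,0,0,0,-0.001,0,0.025,0.085,0,0,0,0,0,0,0.085,0,0,0,0,0,0,0.055,0,0,0,0,0,0,0.055,0,0,0,0,0,0,0.055,0,0,0,0,0,0,0.055,0,0,0,0,0,0,0.055]' > rows.txt && python3 -m inch rows.txt 50; python3 go.py -0.37 0.7 0.44 -0.142 0.026 0.025
```

```text
t: 4.85
eef_pos: [0.4477, -0.13, 0.0099]
ee_rot: [0.772, 0.534, 0.284, -0.195]
ft_force: [-1.3, 0.4, 5.8]
grip_width: 0.061
gripper_force: 54.3
pose [ 0.4477 -0.13    0.0099] tool axes [[0.269, 0.714, 0.646], [0.935, -0.354, 0.003], [0.231, 0.603, -0.763]] q [ 0.3   0.53  0.51  1.98 -0.94  1.27  1.  ]
rotvec [-0.0032 -0.0024  0.0078] move(target axes) [-0.0003 -0.0029  0.0037] move(now axes) [-0.0003 -0.0029  0.0037] world [-0.0019  0.0031 -0.0031]
```

```bash
echo '[0,0,0,0.0162,0,-0.0191,0.055,0,0,0,0.0323,0,-0.0382,0.055,0,0,0,0.0323,0,-0.0382,0.055,0,0,0,0.0323,0,-0.0382,0.055,0,0,0,0.0323,0,-0.0382,0.055,0,0,0,0.0323,0,-0.0382,0.055,0,0,0,0,0,0,0.055,0,0,0,0,0,0,0.055]' > rows.txt && python3 -m inch rows.txt
cat > held.py <<'E'
from h import *
from scipy.spatial.transform import Rotation as R
s=snap('wrist','held_%d'%(env.get_obs()['t']*100));o=env.get_obs()
P=cloud(s);RT=R.from_quat(o['ee_rot']).as_matrix();T=(P-o['eef_pos'])@RT
hsv=cv2.cvtColor(s['img'],cv2.COLOR_RGB2HSV)
near=(np.abs(T)<.07).all(-1)&(T[...,2]>-.06)
g=near&(np.abs(T[...,1])<.029)
# fit top plane on white label/yellow/black facing camera: use region near label
z=P[...,2]; top=np.nanpercentile(z[g],90)
q=P[g&(abs(z-top)<.012)];
c=q.mean(0);n=np.linalg.svd(q-c,full_matrices=False)[2][2];d=(q-c)@n;q=q[abs(d)<.003];c=q.mean(0);n=np.linalg.svd(q-c,full_matrices=False)[2][2];n*=np.sign(n[2])
t=(q-o['eef_pos'])@RT
print('eef',o['eef_pos'].round(4),'top normal',n.round(3),len(q),'world lo/hi',np.percentile(q,[1,99],axis=0).round(4).tolist(),'tool lo/hi',np.percentile(t,[1,99],axis=0).round(4).tolist(), 'ft',np.round(o['ft_force'],1),'gw',o['grip_width'])
E
python3 held.py; ls pics; python3 go.py 0 0.7 0.586 0.141 0.25 0.025
```

```text
t: 5.65
eef_pos: [0.4469, -0.1301, 0.2846]
ee_rot: [0.773, 0.534, 0.284, -0.194]
ft_force: [-0.5, -0.3, -4.0]
grip_width: 0.0608
gripper_force: 55.8
eef [ 0.4465 -0.1294  0.283 ] top normal [-0.009  0.008  1.   ] 13803 world lo/hi [[0.4068, -0.1755, 0.3117], [0.4719, -0.1043, 0.3153]] tool lo/hi [[-0.0173, -0.0285, -0.0537], [0.0354, 0.028, -0.0093]] ft [ 0.4  0.1 -4.4] gw 0.06039369356920485
crop1.png
held_565.png
scene1.png
scene2.png
top1.png
wrist1.png
pose [ 0.4465 -0.1294  0.283 ] tool axes [[0.271, 0.714, 0.645], [0.935, -0.354, 0.0], [0.229, 0.603, -0.764]] q [ 0.19  0.15  0.6   1.73 -0.71  1.63  0.52]
rotvec [ 0.2338 -0.0015 -0.2767] move(target axes) [0.1856 0.1395 0.2245] move(now axes) [0.2088 0.0289 0.2447] world [ 0.1395  0.2865 -0.0521]
```

The tape is held flat: top at z 0.3135, centred 12.5 mm behind the TCP. Next I'll rotate to the case's yaw and move to a hover in front of the lid.

```bash
echo '[0.078,-0.0005,-0.0922,0,0,0,0.055,0.078,-0.0005,-0.0922,0,0,0,0.055,0.078,-0.0005,-0.0922,0,0,0,0.055,0,0,0,0,0,0,0.055]' > rows.txt && python3 -m inch rows.txt; python3 go.py 0 0.7 0.586 0.0705 0.1725 0
```

```text
t: 6.1
eef_pos: [0.4476, -0.1277, 0.2804]
ee_rot: [0.663, 0.665, 0.241, -0.246]
ft_force: [-0.3, 0.3, -3.1]
grip_width: 0.061
gripper_force: 55.9
pose [ 0.4476 -0.1277  0.2804] tool axes [[-0.001, 0.763, 0.646], [1.0, 0.006, -0.005], [-0.008, 0.646, -0.763]] q [ 0.22  0.34  0.55  1.53 -0.67  1.84  0.78]
rotvec [-0.0078 -0.0026  0.0014] move(target axes) [0.0821 0.1384 0.2102] move(now axes) [0.0814 0.1401 0.2093] world [ 0.1384  0.1982 -0.1079]
```

```bash
echo '[-0.0078,-0.0026,0.0014,0.0117,0.02,0.03,0.055,0,0,0,0.0117,0.02,0.03,0.055,0,0,0,0.0117,0.02,0.03,0.055,0,0,0,0.0117,0.02,0.03,0.055,0,0,0,0.0117,0.02,0.03,0.055,0,0,0,0.0117,0.02,0.03,0.055,0,0,0,0.0117,0.02,0.03,0.055,0,0,0,0,0,0,0.055,0,0,0,0,0,0,0.055]' > rows.txt && python3 -m inch rows.txt; python3 held.py; python3 go.py 0 0.7 0.586 0.1475 0.0805 0
python3 - <<'E'
from h import *
import glob
f=sorted(glob.glob('pics/held_*'))
s=dict(np.load('wrist.npz'));P=cloud(s);x,y,z=P[...,0],P[...,1],P[...,2]
# bay structure: profile along y at x=.60..64 / along x at several y
for x0 in(.56,.62,.64):
    k=P[(abs(x-x0)<.004)&(z<.09)&(y>0.02)&(y<.215)];b=np.round(k[:,1]/.004).astype(int)
    print('x',x0,[(round(i*.004,3),round(float(np.median(k[b==i,2])),3)) for i in np.unique(b)])
snap('scene','scene3')
E
ls pics
```

```text
t: 7.0
eef_pos: [0.5871, 0.0687, 0.1738]
ee_rot: [0.667, 0.662, 0.243, -0.241]
ft_force: [-0.9, -1.7, -3.2]
grip_width: 0.0609
gripper_force: 56.0
eef [0.5874 0.0672 0.1745] top normal [-0.008  0.007  1.   ] 13737 world lo/hi [[0.5588, 0.0215, 0.2009], [0.6152, 0.0901, 0.2045]] tool lo/hi [[-0.0174, -0.0285, -0.0507], [0.0352, 0.0279, -0.0064]] ft [-0.6 -0.2 -2. ] gw 0.06098407816200441
pose [0.5874 0.0672 0.1745] tool axes [[0.005, 0.766, 0.642], [1.0, -0.008, 0.002], [0.007, 0.642, -0.766]] q [-0.05  0.46  0.4   1.59 -0.83  1.47  0.56]
rotvec [ 0.007   0.0026 -0.0051] move(target axes) [ 0.0008 -0.0014  0.1236] move(now axes) [ 0.0011 -0.0023  0.1236] world [-0.0014  0.0803 -0.094 ]
x 0.56 [(np.float64(0.02), 0.041), (np.float64(0.168), 0.048), (np.float64(0.172), 0.047), (np.float64(0.176), 0.047), (np.float64(0.18), 0.047), (np.float64(0.184), 0.047), (np.float64(0.188), 0.047), (np.float64(0.192), 0.047), (np.float64(0.196), 0.047), (np.float64(0.2), 0.06), (np.float64(0.204), 0.079), (np.float64(0.208), 0.081), (np.float64(0.212), 0.083), (np.float64(0.216), 0.084)]
x 0.62 [(np
[... 752 characters left out ...]
 (np.float64(0.052), 0.062), (np.float64(0.136), 0.048), (np.float64(0.14), 0.047), (np.float64(0.144), 0.047), (np.float64(0.148), 0.048), (np.float64(0.152), 0.048), (np.float64(0.156), 0.048), (np.float64(0.16), 0.047), (np.float64(0.164), 0.047), (np.float64(0.168), 0.047), (np.float64(0.172), 0.048), (np.float64(0.176), 0.048), (np.float64(0.18), 0.047), (np.float64(0.184), 0.047), (np.float64(0.188), 0.048), (np.float64(0.192), 0.047), (np.float64(0.196), 0.047), (np.float64(0.2), 0.061), (np.float64(0.204), 0.079), (np.float64(0.208), 0.082), (np.float64(0.212), 0.084), (np.float64(0.216), 0.084)]
crop1.png
held_565.png
held_700.png
scene1.png
scene2.png
scene3.png
top1.png
wrist1.png
```

```bash
python3 - <<'E'
from h import *
for n,ys in(('wrist',(.18,.15)),('top',(.16,.12,.10))):
    s=dict(np.load(n+'.npz'));P=cloud(s);x,y,z=P[...,0],P[...,1],P[...,2]
    for y0 in ys:
        k=P[(abs(y-y0)<.005)&(z<.09)&(x>.48)&(x<.67)];b=np.round(k[:,0]/.004).astype(int)
        print(n,y0,[(int(i*4),int(1000*np.median(k[b==i,2]))) for i in np.unique(b)])
E
python3 go.py 0 0.7 0.586 0.1467 0.083 0
```

```text
wrist 0.18 [(480, 66), (484, 47), (488, 47), (492, 47), (496, 47), (500, 47), (504, 47), (508, 47), (512, 47), (516, 47), (520, 47), (524, 65), (528, 48), (532, 47), (536, 47), (540, 47), (544, 47), (548, 47), (552, 47), (556, 47), (560, 47), (564, 47), (568, 47), (572, 47), (576, 47), (580, 47), (584, 47), (588, 47), (592, 47), (596, 47), (600, 47), (604, 47), (608, 47), (612, 47), (616, 47), (620, 47), (624, 47), (628, 47), (632, 47), (636, 47), (640, 47), (644, 47), (648, 47), (652, 63), (656, 74), (664, 41), (668, 40)]
wrist 0.15 [(488, 66), (492, 66), (496, 65), (500, 51), (504, 47), (508, 47), (512, 47), (516, 47), (520, 47), (524, 65), (528, 64), (632, 48), (636, 47), (640, 47), (644, 47), (648, 47), (652, 63), (656, 73), (664, 40), (668, 40)]
top 0.16 [(480, 58), (484, 56), (488, 55), (492, 68), (496, 62), (508, 52), (512, 46), (516, 47), (520, 52), (524, 56), (528, -810), (532, -803), (536, -802), (540, 44), (544, -374), (548, 46), (552, 46), (556, 46), (560, -788), (564, 45), (568, 45), (572, 47), (576, 44), (580, 45), (588, 45), (592, 48), (596, 46), (600, 43), (604, -385)
[... 724 characters left out ...]
0, 46), (504, -808), (508, 58), (512, -366), (516, -783), (520, -347), (524, -750), (528, -744), (532, -730), (536, 54), (540, -731), (544, -719), (548, 64), (552, -315), (556, -682), (560, -726), (564, 61), (568, -731), (572, 46), (576, 60), (580, 66), (584, 55), (592, 49), (596, 62), (600, 63), (604, 54), (608, 44), (616, 64), (624, 50), (628, 54), (636, 61), (640, 53), (648, 59), (652, 67)]
pose [0.5877 0.0666 0.1751] tool axes [[0.005, 0.767, 0.642], [1.0, -0.009, 0.003], [0.008, 0.642, -0.767]] q [-0.05  0.46  0.4   1.58 -0.83  1.47  0.56]
rotvec [ 0.0083  0.0028 -0.0049] move(target axes) [ 0.002  -0.0017  0.1221] move(now axes) [ 0.0023 -0.0028  0.122 ] world [-0.0017  0.0801 -0.0921]
```

View pics/held_700.png

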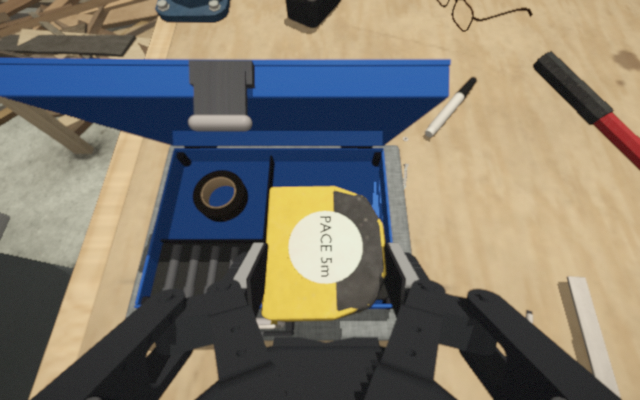

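The view shows the tape over the case, the empty bay at roughly (275–385, 150–310), the roll at (220,195), and the lid well clear at the top. Bay centre is about (0.588, 0.148) with the floor at 0.047. I'm going in.

```bash
echo '[0.008,0.003,-0.005,0.0005,0,0.024,0.055,0,0,0,0.0005,0,0.025,0.055,0,0,0,0.0005,0,0.025,0.055,0,0,0,0.0005,0,0.025,0.055,0,0,0,0.0005,0,0.023,0.055,0,0,0,0,0,0,0.055,0,0,0,0,0,0,0.055]' > rows.txt && python3 -m inch rows.txt; python3 go.py 0 0.7 0.588 0.1537 0.057 0
```

```text
t: 7.8
eef_pos: [0.5884, 0.1473, 0.0844]
ee_rot: [0.663, 0.665, 0.243, -0.242]
ft_force: [0.9, -0.5, -2.6]
grip_width: 0.0606
gripper_force: 56.0
pose [0.5884 0.1473 0.0844] tool axes [[-0.002, 0.765, 0.645], [1.0, 0.002, 0.002], [0.0, 0.645, -0.765]] q [-0.14  0.53  0.34  1.7  -0.92  1.26  0.61]
rotvec [ 0.0001 -0.0005  0.0024] move(target axes) [-0.0127 -0.0004  0.0251] move(now axes) [-0.0127 -0.0005  0.0251] world [-0.0004  0.0064 -0.0274]
```

```bash
echo '[0,0,0,-0.0021,0,0.0042,0.055,0,0,0,-0.0021,0,0.0042,0.055,0,0,0,-0.0021,0,0.0042,0.055,0,0,0,-0.0021,0,0.0042,0.055,0,0,0,-0.0021,0,0.0042,0.055,0,0,0,-0.002,0,0.004,0.055,0,0,0,0,0,0,0.055,0,0,0,0,0,0,0.055]' > rows.txt && python3 -m inch rows.txt; python3 held.py
```

```text
t: 8.6
eef_pos: [0.5882, 0.1555, 0.0566]
ee_rot: [0.663, 0.666, 0.243, -0.243]
ft_force: [-0.3, -0.4, -3.0]
grip_width: 0.061
gripper_force: 56.0
eef [0.5883 0.1555 0.0568] top normal [-0.008  0.019  1.   ] 15368 world lo/hi [[0.5599, 0.1082, 0.0815], [0.6163, 0.2181, 0.0872]] tool lo/hi [[-0.0179, -0.0284, -0.0521], [0.0659, 0.0281, 0.0189]] ft [-0.7 -0.5 -2.3] gw 0.06107229693414397
```

```bash
echo '[0,0,0,-0.0007,0,0.0008,0.055,0,0,0,-0.0007,0,0.0008,0.055,0,0,0,-0.0007,0,0.0008,0.055,0,0,0,0,0,0,0.055,0,0,0,0,0,0,0.055]' > rows.txt && python3 -m inch rows.txt
```

```text
t: 9.15
eef_pos: [0.5885, 0.1554, 0.0536]
ee_rot: [0.663, 0.666, 0.243, -0.243]
ft_force: [0.2, -0.1, -0.4]
grip_width: 0.0607
gripper_force: 56.3
```

```bash
echo '[0,0,0,0,0,0,0.076,0,0,0,0,0,0,0.076,0,0,0,0,0,0,0.076,0,0,0,0,0,0,0.076,0,0,0,0,0,-0.01,0.076,0,0,0,0,0,-0.02,0.076,0,0,0,0,0,-0.03,0.076,0,0,0,0,0,-0.04,0.076,0,0,0,0,0,-0.05,0.076,0,0,0,0,0,0,0.076]' > rows.txt && python3 -m inch rows.txt
python3 - <<'E'
from h import *
s=snap('wrist','placed')
P=cloud(s);x,y,z=P[...,0],P[...,1],P[...,2]
m=(abs(z-.085)<.006)&(abs(x-.588)<.06)&(y>.09)&(y<.193)
n,lab,st,_=cv2.connectedComponentsWithStats(m.astype(np.uint8));q=P[lab==1+st[1:,4].argmax()]
print(len(q),cv2.minAreaRect((q[:,:2]*1000).astype(np.float32)),np.percentile(q,[1,50,99],axis=0).round(4).tolist())
E
```

```text
t: 10.15
eef_pos: [0.5915, 0.0512, 0.1739]
ee_rot: [0.665, 0.665, 0.245, -0.237]
ft_force: [1.0, -0.1, 0.7]
grip_width: 0.0759
gripper_force: 0.0
3333 ((589.1517333984375, 142.42050170898438), (64.26405334472656, 72.08407592773438), 1.5185167789459229) [[0.5578, 0.1068, 0.0797], [0.5867, 0.1391, 0.0822], [0.6193, 0.1761, 0.0838]]
```

View pics/placed.png

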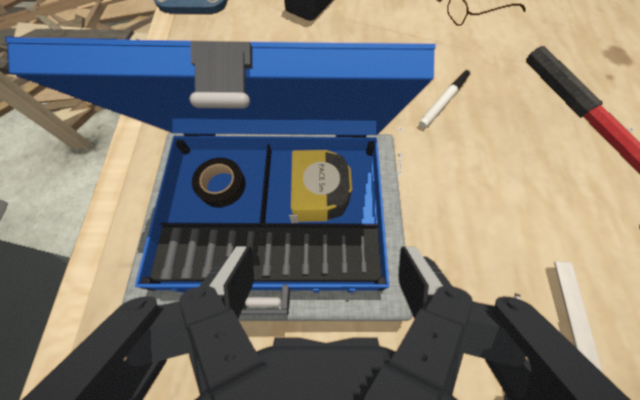

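The tape lies flat in the empty bay at about (320,185), with measured centre (0.589, 0.142) and top level. Next: retreat up, straighten the tool, shut the fingers and go behind the lid.

```bash
echo '[0,0,0,0.0323,0,-0.0382,0.076,0,0,0,0.0323,0,-0.0382,0.076,0,0,0,0.0323,0,-0.0382,0.05,0,0,0,0.0323,0,-0.0382,0,0,-0.14,0,0,0,0,0,0,-0.14,0,0,0,0,0,0,-0.14,0,0,0,0,0,0,-0.14,0,0,0,0,0,0,-0.14,0,0,0,0,0,0,0,0,0,0,0,0]' > rows.txt && python3 -m inch rows.txt 40; python3 go.py 0 0 0.5326 0.215 0.36 0
```

```text
t: 11.2
eef_pos: [0.5877, 0.0666, 0.3672]
ee_rot: [0.701, 0.713, -0.0, 0.0]
ft_force: [0.1, 1.6, 0.2]
grip_width: 0.0
gripper_force: 0.0
pose [0.5877 0.0666 0.3672] tool axes [[-0.017, 1.0, -0.0], [1.0, 0.017, 0.0], [0.0, -0.0, -1.0]] q [-0.47  0.31  0.44  1.15 -0.13  1.71 -0.06]
rotvec [0.0003 0.0005 0.0169] move(target axes) [ 0.1484 -0.0551  0.0072] move(now axes) [ 0.1493 -0.0526  0.0072] world [-0.0551  0.1484 -0.0072]
```

Run:
```python
from h import *
s=snap('scene','scene4');t=snap('top')
for s in(s,t):
    P=cloud(s);x,y,z=P[...,0],P[...,1],P[...,2];hsv=cv2.cvtColor(s['img'],cv2.COLOR_RGB2HSV)
    m=cv2.inRange(hsv,(100,110,25),(128,255,255))>0
    q=P[m&(x>.40)&(x<.67)&(y>.1)&(y<.25)&(z>.215)&(z<.26)]
    print(len(q),np.percentile(q,[1,50,99],axis=0).round(4).tolist())
```

```text
332 [[0.414, 0.1295, 0.2246], [0.5044, 0.1384, 0.2302], [0.6492, 0.1476, 0.2351]]
116 [[0.517, 0.131, 0.2209], [0.5986, 0.1405, 0.2322], [0.6479, 0.1549, 0.2386]]
```

```bash
echo '[0,0,0.0169,0.0373,-0.0135,0,0,0,0,0,0.0373,-0.0135,0,0,0,0,0,0.0373,-0.0135,0,0,0,0,0,0.0373,-0.0135,0,0,0,0,0,0,0,0,0,0,0,0,0,0,0.04,0,0,0,0,0,0,0.04,0,0,0,0,0,0,0.04,0,0,0,0,0,0,0.012,0,0,0,0,0,0,0,0,0,0,0,0,0,0,0]' > rows.txt && python3 -m inch rows.txt; python3 go.py 0 0 0.5326 0.170 0.219 0
```

```text
t: 12.4
eef_pos: [0.5367, 0.208, 0.2382]
ee_rot: [0.712, 0.702, 0.002, 0.0]
ft_force: [0.6, 0.7, 0.1]
grip_width: 0.0002
gripper_force: 0.0
pose [0.5367 0.208  0.2382] tool axes [[0.015, 1.0, 0.002], [1.0, -0.015, 0.004], [0.004, 0.002, -1.0]] q [-0.7   0.26  0.35  1.48 -0.09  1.41 -0.37]
rotvec [ 0.0035 -0.0024 -0.0146] move(target axes) [-0.038  -0.0041  0.0192] move(now axes) [-0.0381 -0.0037  0.0191] world [-0.0041 -0.038  -0.0192]
```

```bash
echo '[0.003,-0.002,-0.014,-0.0095,-0.001,0.0048,0,0,0,0,-0.0095,-0.001,0.0048,0,0,0,0,-0.0095,-0.001,0.0048,0,0,0,0,-0.0095,-0.001,0.0048,0,0,0,0,-0.0097,0,0.0043,0,0,0,0,-0.0097,0,0.0043,0,0,0,0,-0.0097,0,0.0043,0,0,0,0,-0.0083,0,0.0057,0,0,0,0,-0.0083,0,0.0057,0,0,0,0,-0.0083,0,0.0057,0,0,0,0,0,0,0,0]' > rows.txt && python3 -m inch rows.txt
python3 - <<'E'
from h import *
o=env.get_obs();print(o['eef_pos'],o['ft_force'])
s=snap('scene','lid1')
cv2.imwrite('pics/lid1c.png',cv2.resize(s['img'][90:250,180:360,::-1],None,fx=3.3,fy=3.3,interpolation=cv2.INTER_CUBIC))
E
```

```text
t: 13.5
eef_pos: [0.5313, 0.1146, 0.1861]
ee_rot: [0.708, 0.707, -0.002, -0.0]
ft_force: [-0.5, 0.5, -0.5]
grip_width: 0.0005
gripper_force: 0.0
[0.5313317  0.11462264 0.18610375] [-0.52737888  0.51678199 -0.53102101]
```

View pics/lid1c.png

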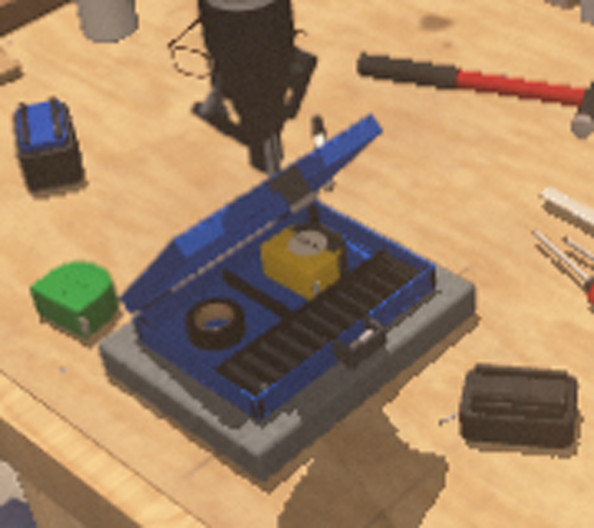

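The view shows the lid following the fingertips, which touch it at about (270,165), with the tape still in place at (300,255). I'll continue along the arc.

```bash
echo '[0,0,0,-0.0073,0,0.0073,0,0,0,0,-0.0073,0,0.0073,0,0,0,0,-0.0073,0,0.0073,0,0,0,0,-0.0057,0,0.0087,0,0,0,0,-0.0057,0,0.0087,0,0,0,0,-0.0057,0,0.0087,0,0,0,0,-0.0037,0,0.0097,0,0,0,0,-0.0037,0,0.0097,0,0,0,0,-0.0037,0,0.0097,0,0,0,0,0,0,0,0]' > rows.txt && python3 -m inch rows.txt; python3 go.py 0 0 0.5326 0.060 0.1 0
```

```text
t: 14.55
eef_pos: [0.5304, 0.0657, 0.1082]
ee_rot: [0.707, 0.707, -0.002, -0.001]
ft_force: [0.0, 0.5, 0.9]
grip_width: -0.0002
gripper_force: 0.0
pose [0.5304 0.0657 0.1082] tool axes [[-0.0, 1.0, -0.002], [1.0, 0.0, -0.004], [-0.004, -0.002, -1.0]] q [-0.53  0.27  0.41  1.77 -0.12  1.13 -0.08]
rotvec [-0.0043  0.0017  0.0004] move(target axes) [-0.0057  0.0022  0.0082] move(now axes) [-0.0057  0.0023  0.0082] world [ 0.0022 -0.0057 -0.0082]
```

```bash
echo '[0,0,0,-0.006,0.001,0.001,0,0,0,0,-0.006,0.001,0.002,0,0,0,0,0,0,0.003,0,0,0,0,0,0,0.003,0,0,0,0,0,0,0,0]' > rows.txt && python3 -m inch rows.txt; for i in 1; do echo '[0,0,0,0,0,0.003,0,0,0,0,0,0,0.003,0,0,0,0,0,0,0,0]' > rows.txt && python3 -m inch rows.txt; done;  echo '[0,0,0,0,0,0.002,0,0,0,0,0,0,0.002,0,0,0,0,0,0,0,0]' > rows.txt && python3 -m inch rows.txt
```

```text
t: 15.05
eef_pos: [0.5334, 0.0544, 0.1007]
ee_rot: [0.707, 0.707, -0.001, -0.0]
ft_force: [-0.0, -0.4, 0.7]
grip_width: -0.0002
gripper_force: 0.1
t: 15.35
eef_pos: [0.5332, 0.0545, 0.0946]
ee_rot: [0.707, 0.708, -0.001, -0.0]
ft_force: [-0.3, 0.5, 0.6]
grip_width: 0.0001
gripper_force: 0.1
t: 15.65
eef_pos: [0.5334, 0.0544, 0.0907]
ee_rot: [0.707, 0.707, -0.001, -0.0]
ft_force: [0.3, -0.1, 0.6]
grip_width: 0.0001
gripper_force: 0.1
```

Run:
```python
from h import *
for n in('scene','top'):
    s=snap(n,'press_'+n);P=cloud(s);x,y,z=P[...,0],P[...,1],P[...,2];hsv=cv2.cvtColor(s['img'],cv2.COLOR_RGB2HSV)
    m=cv2.inRange(hsv,(100,110,25),(128,255,255))>0
    q=P[m&((abs(x-.46)<.04)|(abs(x-.6)<.04))&(y>.0)&(y<.23)&(z>.06)&(z<.2)]
    b=np.round(q[:,1]/.01).astype(int)
    print(n,[(int(i*10),int(1000*np.median(q[b==i,2])),int(1000*q[b==i,2].max())) for i in np.unique(b)])
s=np.load('scene.npz')['img']
cv2.imwrite('pics/press1c.png',cv2.resize(s[90:250,180:360,::-1],None,fx=3.3,fy=3.3,interpolation=cv2.INTER_CUBIC))
```

```text
scene [(30, 66, 117), (40, 114, 192), (50, 114, 199), (60, 113, 117), (70, 112, 115), (80, 110, 113), (90, 108, 112), (100, 107, 111), (110, 105, 108), (120, 104, 106), (130, 102, 107), (140, 101, 103), (150, 99, 101), (160, 97, 100), (170, 96, 100), (180, 94, 97), (190, 93, 95), (200, 90, 93)]
top [(30, 71, 119), (40, 114, 179), (50, 115, 120), (60, 112, 118), (70, 111, 116), (80, 110, 115), (90, 108, 113), (100, 106, 112), (110, 106, 112), (120, 103, 108), (130, 102, 107), (140, 100, 105), (150, 100, 104), (160, 97, 102), (170, 95, 100), (180, 93, 101), (190, 93, 95), (200, 93, 94)]
```

View pics/press1c.png

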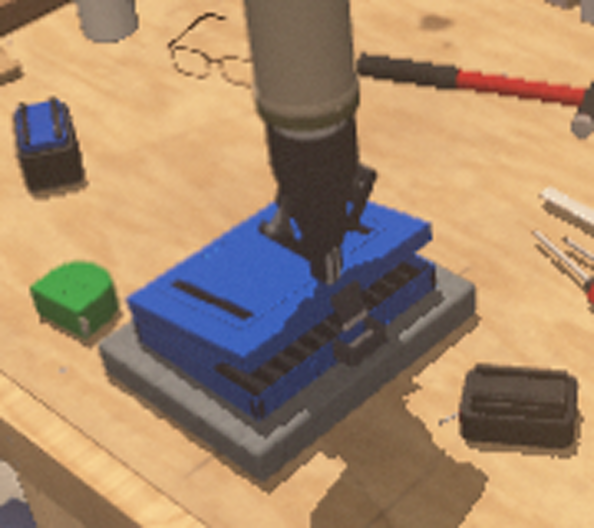

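Run:
```python
from h import *
o=env.get_obs();print(o['eef_pos'].round(4),np.round(o['ft_force'],2),np.round(o['ft_torque'],2))
for n in('scene','top'):
    s=dict(np.load(n+'.npz'));P=cloud(s)
    T=P.reshape(-1,3);print(n)
    for y0 in np.arange(.02,.11,.01):
        r=[]
        for x0 in np.arange(.48,.6,.01):
            k=T[(abs(T[:,0]-x0)<.005)&(abs(T[:,1]-y0)<.005)&(T[:,2]<.4)]
            r.append(f"{1000*np.min(k[:,2]):.0f}/{1000*np.max(k[:,2]):.0f}" if len(k) else '-')
        print(round(y0,2),r)
s=dict(np.load('top.npz'))['img']
cv2.imwrite('pics/press2c.png',cv2.resize(s[120:250,200:330,::-1],None,fx=4.5,fy=4.5,interpolation=cv2.INTER_CUBIC))
```

```text
[0.5334 0.0545 0.0909] [-0.49 -0.7   0.12] [ 0.    0.02 -0.  ]
scene
0.02 ['-946/40', '-942/42', '-930/391', '-937/400', '-934/400', '61/400', '37/399', '39/397', '41/397', '37/42', '36/42', '36/41']
0.03 ['-936/109', '-938/381', '-935/399', '-932/399', '-941/296', '-935/295', '53/294', '55/290', '66/399', '42/115', '38/107', '38/106']
0.04 ['-937/209', '-934/400', '-939/397', '-940/295', '-938/230', '-746/222', '113/223', '111/223', '97/218', '61/205', '96/203', '56/212']
0.05 ['-935/215', '-942/398', '-944/311', '-933/291', '-938/222', '54/223', '57/220', '113/173', '112/220', '56/221', '56/217', '55/210']
0.06 ['-934/215', '-938/399', '-943/292', '-935/197', '-941/182', '-740/111', '52/57', '56/56', '113/116', '112/193', '52/209', '54/209']
0.07 ['-937/114', '-932/395', '-938/398', '-938/288', '-939/181', '55/113', '54/54', '55/57', '113/113', '110/115', '110/115', '51/112']
0.08 ['-938/113', '-927/311', '-935/396', '-936/288', '-939/114', '109/113', '-', '-', '-', '111/112', '109/112', '109/114']
0.09 ['-931/112', '-948/111', '-937/322', '-937/112', '-931/112', '108/111', '108/11
[... 727 characters left out ...]
']
0.06 ['109/216', '110/396', '-856/388', '-926/116', '-939/182', '-933/167', '-734/-725', '-729/-714', '-719/-664', '-725/-712', '-', '-']
0.07 ['109/211', '111/375', '-857/382', '-930/292', '-944/223', '-933/113', '-729/115', '-722/-661', '-720/-676', '-723/-711', '-', '-']
0.08 ['107/114', '109/113', '-855/345', '-754/327', '-940/115', '-934/114', '-731/110', '-741/108', '-729/-670', '-726/-725', '-', '-']
0.09 ['107/112', '107/113', '-857/113', '-933/318', '-935/306', '-938/112', '-742/111', '-733/-666', '-732/-672', '-725/108', '109/110', '-']
0.1 ['106/110', '104/110', '-833/110', '-924/113', '-930/112', '-929/110', '-735/113', '-744/107', '-735/110', '-733/112', '105/108', '107/109']
```

View pics/press2c.png

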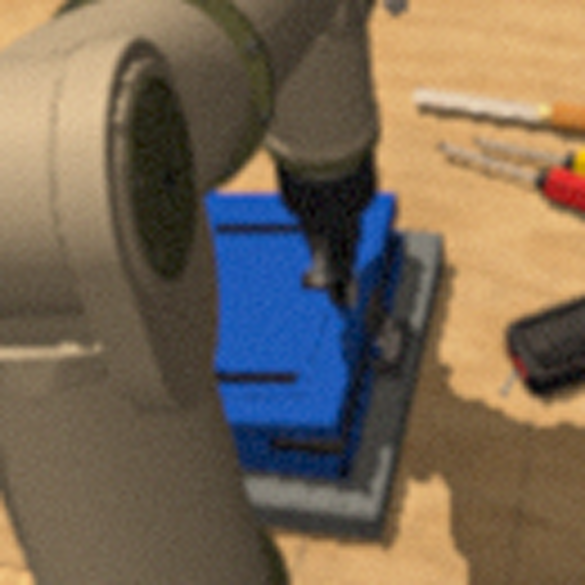

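Run:
```python
from h import *
for n in('scene','top'):
    s=dict(np.load(n+'.npz'));Ti=np.linalg.inv(s['pose'])
    pts=np.array([[.5334,.0544,.0909],[.5334,.0544,.114],[.5334,.0544,.15],[.5326,.03,.097]])
    uv,_=cv2.projectPoints(pts,cv2.Rodrigues(Ti[:3,:3])[0],Ti[:3,3],s['camera_matrix'],s['dist_coeffs'])
    print(n,uv.reshape(-1,2).round(1).tolist(),s['img'].shape)
    P=cloud(s)
    if n=='scene':
        for v in range(140,200,4): print(v,[(int(P[v,u,1]*1000),int(P[v,u,2]*1000)) for u in range(268,296,4)], s['img'][v,280])
```

```text
scene [[280.0, 180.1], [279.4, 174.3], [278.3, 165.0], [285.4, 182.1]] (400, 640, 3)
140 [(43, 265), (33, 266), (26, 265), (20, 262), (20, 254), (50, 217), (262, -1)] [60 48 41]
144 [(45, 250), (32, 254), (24, 254), (21, 249), (44, 218), (53, 200), (45, 199)] [63 51 47]
148 [(46, 237), (46, 228), (45, 222), (45, 212), (37, 212), (50, 189), (227, -1)] [60 46 42]
152 [(47, 223), (43, 219), (36, 217), (45, 199), (36, 199), (45, 181), (108, 106)] [61 50 45]
156 [(164, 95), (46, 203), (37, 203), (44, 187), (37, 185), (43, 169), (92, 107)] [60 50 43]
160 [(45, 200), (64, 172), (41, 186), (48, 169), (50, 157), (87, 108), (77, 108)] [59 47 43]
164 [(45, 187), (41, 181), (48, 165), (50, 153), (80, 111), (66, 115), (59, 112)] [58 47 43]
168 [(109, 107), (98, 108), (48, 151), (47, 142), (65, 112), (53, 115), (45, 113)] [87 76 72]
172 [(94, 108), (81, 112), (49, 136), (47, 129), (50, 114), (41, 114), (35, 109)] [102  93  86]
176 [(78, 110), (63, 117), (57, 113), (45, 116), (37, 114), (32, 110), (67, 57)] [68 67 92]
180 [(62, 113), (52, 114), (40, 117), (33, 115), (29, 109), (24, 104), (55, 55)] [62 57 62]
184 [(46, 117), (40, 113), (37, 106), (34, 99), (25, 98), (24, 89), (33, 66)] [48 56 96]
188 [(38, 111), (35, 105), (68, 55), (55, 59), (23, 86), (33, 63), (22, 64)] [61 54 49]
192 [(34, 102), (67, 53), (53, 58), (45, 55), (31, 61), (17, 66), (8, 67)] [56 47 46]
196 [(61, 55), (47, 61), (32, 68), (33, 56), (18, 62), (8, 62), (6, 53)] [50 55 87]
top [[276.7, 191.1], [276.2, 187.1], [275.3, 180.7], [283.1, 190.9]] (400, 640, 3)
```

Run:
```python
from h import *
s=snap('wrist','press_w');P=cloud(s);o=env.get_obs();print(o['t'],o['eef_pos'],o['ft_force'])
x,y,z=P[...,0],P[...,1],P[...,2]
for y0 in (.03,.045,.055,.07,.09,.12,.16):
    r=[]
    for x0 in np.arange(.46,.61,.0125):
        k=z[(abs(x-x0)<.004)&(abs(y-y0)<.004)]
        r.append(f"{1000*np.min(k):.0f}/{1000*np.max(k):.0f}" if len(k) else '-')
    print(y0,r)
```

```text
15.8 [0.53345995 0.05447428 0.09103333] [-0.60376703 -0.76218903  0.79473749]
0.03 ['-', '-', '-', '-', '-', '-', '-', '-', '-', '-', '-', '-']
0.045 ['115/119', '116/120', '115/119', '115/195', '115/179', '-', '153/172', '116/118', '116/181', '116/195', '115/119', '115/119']
0.055 ['114/117', '113/117', '114/118', '113/202', '114/175', '114/116', '153/182', '114/117', '114/176', '113/203', '113/118', '114/117']
0.07 ['112/115', '112/211', '112/211', '112/205', '112/211', '112/208', '112/211', '112/214', '112/210', '111/205', '112/211', '112/209']
0.09 ['110/113', '109/113', '109/113', '109/113', '109/113', '109/113', '109/113', '109/113', '109/113', '109/113', '109/113', '109/113']
0.12 ['104/108', '104/108', '104/108', '104/108', '104/108', '104/108', '104/108', '104/108', '104/108', '104/108', '103/108', '104/108']
0.16 ['97/102', '97/101', '97/101', '97/102', '97/102', '97/102', '97/101', '97/102', '97/101', '97/101', '97/101', '97/101']
```

View pics/press_w.png

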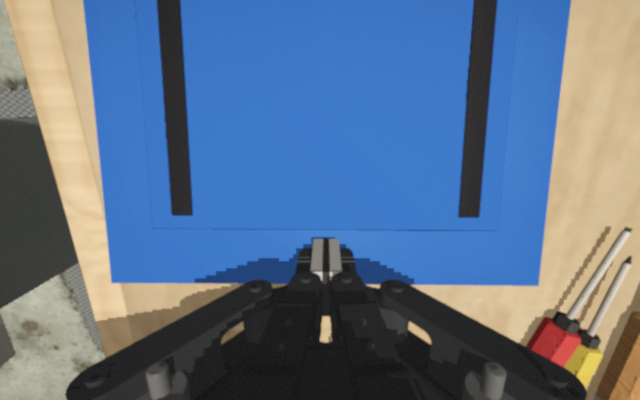

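Run:
```python
from h import *
s=dict(np.load('wrist.npz'));P=cloud(s)
for v in range(228,286,4): print(v,[tuple((P[v,u]*1000).round().astype(int).tolist()) for u in (300,316,325,334)])
```

```text
228 [(520, 70, 114), (529, 70, 114), (534, 70, 114), (539, 70, 114)]
232 [(520, 67, 113), (529, 68, 114), (534, 67, 113), (539, 67, 113)]
236 [(520, 65, 113), (529, 65, 114), (534, 66, 115), (539, 65, 114)]
240 [(520, 63, 114), (529, 67, 122), (534, 67, 123), (539, 67, 123)]
244 [(520, 61, 114), (529, 67, 128), (534, 67, 128), (538, 67, 128)]
248 [(520, 58, 115), (530, 68, 133), (534, 67, 132), (538, 67, 132)]
252 [(521, 64, 130), (530, 67, 136), (534, 67, 137), (538, 67, 137)]
256 [(522, 63, 133), (530, 67, 141), (534, 67, 140), (538, 67, 141)]
260 [(522, 63, 136), (530, 67, 144), (534, 67, 145), (538, 67, 145)]
264 [(522, 63, 141), (530, 67, 147), (534, 68, 149), (538, 67, 148)]
268 [(523, 63, 144), (530, 68, 152), (534, 67, 151), (538, 67, 152)]
272 [(524, 68, 156), (530, 67, 155), (534, 67, 154), (538, 68, 155)]
276 [(524, 69, 161), (530, 68, 159), (534, 65, 154), (538, 68, 159)]
280 [(524, 69, 163), (531, 69, 163), (534, 64, 155), (537, 68, 162)]
284 [(524, 68, 164), (531, 68, 165), (534, 61, 153), (537, 68, 165)]
```

The readings disagree: TCP z is 0.091, but the lid surface there is 0.114 and there is no contact force. I'll lift off and check where the fingertip really is.

```bash
echo '[0,0,0,0,0,-0.02,0,0,0,0,0,0,-0.03,0,0,0,0,0,0,-0.02,0,0,0,0,0,0,0,0,0,0,0,0,0,0,0]' > rows.txt && python3 -m inch rows.txt
python3 - <<'E'
from h import *
s=snap('wrist','lift_w');P=cloud(s);o=env.get_obs();print(o['t'],o['eef_pos'],o['ft_force'],o['grip_width'])
x,y,z=P[...,0],P[...,1],P[...,2]
for v in range(228,270,3): print(v,[tuple((P[v,u]*1000).round().astype(int).tolist()) for u in (316,325,334)])
for y0 in (.035,.055,.07,.09,.12,.16,.19):
    k=z[(abs(x-.47)<.03)&(abs(y-y0)<.002)];print(y0,np.median(k) if len(k) else None)
t=snap('scene','lift_s');P=cloud(t)
k=(abs(P[...,0]-.533)<.012)&(abs(P[...,1]-.054)<.016)&(P[...,2]>.125);print('scene tip zmin',np.sort(P[k][:,2])[:8].round(3))
E
```

```text
t: 16.3
eef_pos: [0.5337, 0.0547, 0.1612]
ee_rot: [0.707, 0.708, -0.0, -0.0]
ft_force: [-0.1, 0.3, -0.7]
grip_width: -0.0
gripper_force: 0.0
16.35 [0.53320088 0.05455138 0.16039619] [-0.14234662 -0.08311714 -0.43973338] -0.00011070873852146101
228 [(527, 43, 119), (534, 43, 118), (541, 43, 117)]
231 [(527, 42, 121), (534, 41, 119), (541, 41, 118)]
234 [(527, 38, 119), (534, 38, 119), (541, 38, 119)]
237 [(527, 34, 116), (534, 35, 117), (541, 34, 116)]
240 [(529, 67, 193), (534, 67, 193), (539, 67, 193)]
243 [(530, 67, 196), (534, 67, 197), (539, 67, 196)]
246 [(530, 67, 201), (534, 67, 201), (539, 67, 201)]
249 [(530, 67, 203), (534, 67, 204), (539, 67, 204)]
252 [(530, 67, 206), (534, 67, 206), (538, 68, 207)]
255 [(530, 67, 209), (534, 67, 210), (538, 67, 210)]
258 [(530, 67, 212), (534, 67, 213), (538, 67, 213)]
261 [(530, 67, 215), (534, 67, 215), (538, 67, 214)]
264 [(530, 68, 220), (534, 68, 219), (538, 67, 218)]
267 [(530, 67, 220), (534, 66, 219), (538, 67, 220)]
0.035 None
0.055 0.11781733813095098
0.07 0.2677892365243037
0.09 0.11183919542961393
0.12 0.10690877066115034
0.16 0.10028566852296075
0.19 0.09528760520828711
scene tip zmin [0.186 0.186 0.186 0.187 0.189 0.19  0.191 0.192]
```

Both the wrist and scene cameras put the real fingertip about 26 mm behind the reported TCP. So at 0.091 it was only just touching the lid at 0.116, which fits the zero force. I'll press on with that offset in mind.

```bash
echo '[0,0,0,0,0,0.03,0,0,0,0,0,0,0.03,0,0,0,0,0,0,0.01,0,0,0,0,0,0,0.005,0,0,0,0,0,0,0.005,0,0,0,0,0,0,0,0]' > rows.txt && python3 -m inch rows.txt; echo '[0,0,0,0,0,0.004,0,0,0,0,0,0,0.004,0,0,0,0,0,0,0,0]' > rows.txt && python3 -m inch rows.txt;echo '[0,0,0,0,0,0.003,0,0,0,0,0,0,0.003,0,0,0,0,0,0,0,0]' > rows.txt && python3 -m inch rows.txt
```

```text
t: 17.0
eef_pos: [0.5338, 0.0544, 0.0813]
ee_rot: [0.707, 0.707, -0.001, -0.0]
ft_force: [-0.5, 0.1, -0.2]
grip_width: 0.0003
gripper_force: 0.0
t: 17.3
eef_pos: [0.5345, 0.0544, 0.0738]
ee_rot: [0.707, 0.707, 0.0, 0.0]
ft_force: [0.9, -0.5, 3.2]
grip_width: -0.0002
gripper_force: 1.3
t: 17.6
eef_pos: [0.5346, 0.0544, 0.0682]
ee_rot: [0.707, 0.707, 0.0, 0.0]
ft_force: [-1.2, -1.3, 7.1]
grip_width: -0.0003
gripper_force: 3.5
```

```bash
echo '[0,0,0,0,0,0.003,0,0,0,0,0,0,0.003,0,0,0,0,0,0,0,0]' > rows.txt && python3 -m inch rows.txt; echo '[0,0,0,0,0,0.003,0,0,0,0,0,0,0.001,0,0,0,0,0,0,0,0]' > rows.txt && python3 -m inch rows.txt;echo '[0,0,0,0,0,0.002,0,0,0,0,0,0,0,0]' > rows.txt && python3 -m inch rows.txt
```

```text
t: 17.9
eef_pos: [0.5347, 0.0544, 0.0627]
ee_rot: [0.707, 0.707, 0.0, 0.0]
ft_force: [-2.6, -1.5, 10.7]
grip_width: -0.0004
gripper_force: 5.7
t: 18.2
eef_pos: [0.5346, 0.0538, 0.0585]
ee_rot: [0.707, 0.707, 0.0, 0.001]
ft_force: [-1.5, -2.5, 7.7]
grip_width: -0.0001
gripper_force: 3.8
t: 18.4
eef_pos: [0.5337, 0.0543, 0.0553]
ee_rot: [0.707, 0.707, -0.0, -0.0]
ft_force: [-1.6, -0.8, 5.9]
grip_width: -0.0003
gripper_force: 3.5
```

```bash
cat > lid.py <<'E'
from h import *
o=env.get_obs();print(o['t'],o['eef_pos'].round(4),np.round(o['ft_force'],1))
for n in('wrist','scene'):
    s=snap(n,f"{n}_{o['t']*100:.0f}");P=cloud(s);x,y,z=P[...,0],P[...,1],P[...,2]
    hsv=cv2.cvtColor(s['img'],cv2.COLOR_RGB2HSV)
    m=cv2.inRange(hsv,(100,110,25),(128,255,255))>0
    q=P[m&(((x>.43)&(x<.50))|((x>.57)&(x<.64)))&(y>.045)&(y<.195)&(z>.05)&(z<.14)]
    if len(q)<50: print(n,len(q));continue
    for _ in range(4):
        p=np.polyfit(q[:,1]-.203,q[:,2],1);r=q[:,2]-np.polyval(p,q[:,1]-.203);q=q[abs(r)<.004]
    print(n,len(q),'lid angle',-p[0].round(4),'z at hinge',p[1].round(4),'z at lid_top',np.polyval(p,-.153).round(4))
E
python3 lid.py
```

```text
18.4 [0.5337 0.0543 0.0553] [-1.6 -0.8  5.9]
wrist 67719 lid angle -0.0045 z at hinge 0.0822 z at lid_top 0.0815
scene 872 lid angle -0.0042 z at hinge 0.0809 z at lid_top 0.0803
```

The lid is flat (angle about 0) after the force dropped. I'll back off and check that it holds.

```bash
echo '[0,0,0,0,0,-0.01,0,0,0,0,0,0,-0.02,0,0,0,0,0,0,-0.04,0,0,0,0,0,0,-0.04,0,0,0,0,0,0,0,0,0,0,0,0,0,0,0,0,0,0,0,0,0,0,0,0,0,0,0,0,0,0,0,0,0,0,0,0,0,0,0,0,0,0,0,0,0,0,0,0,0,0,0,0,0,0,0,0,0,0,0,0,0,0,0,0,0,0,0,0,0,0,0]' > rows.txt && python3 -m inch rows.txt; python3 lid.py; cp pics/scene_19*.png pics/final.png; python3 m2.py 2>/dev/null | grep -E 'batt|wood|scene|top'
```

```text
t: 19.9
eef_pos: [0.5336, 0.0545, 0.1651]
ee_rot: [0.707, 0.707, -0.001, -0.0]
ft_force: [-0.0, -0.1, 0.1]
grip_width: 0.0003
gripper_force: 0.0
19.9 [0.5336 0.0545 0.1651] [-0.  -0.1  0.1]
wrist 29235 lid angle -0.0015 z at hinge 0.0923 z at lid_top 0.0921
scene 1138 lid angle -0.0056 z at hinge 0.0913 z at lid_top 0.0905
scene
batt miss 0.04099713373913061
wood 568 [ 527. -329.] [63. 81.] 32.7 z 0.037 mm bbox [ 0.481 -0.38 ] [ 0.573 -0.282]
top
batt 206 [ 590. -124.] [55. 86.] 31.9 z 0.0453 mm bbox [ 0.55  -0.169] [ 0.629 -0.079]
wood 311 [ 527. -331.] [63. 85.] 31.2 z 0.037 mm bbox [ 0.483 -0.376] [ 0.57  -0.283]
```

View pics/final.png

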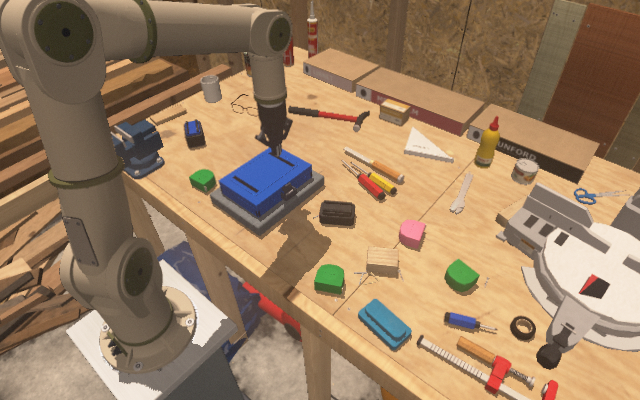

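The final view shows the case shut at (265,180), the arm clear, and the battery and wood block where they were.

```bash
python3 -c "
from workcell import env
print(env.close_job())"
```

```text
the job is handed in; nothing more can be done
None
```

The yellow tape measure lies flat in the rear compartment; the lid is shut (about 0 rad) and stayed so for over a second after release, though I infer the click from a force drop (highest reading 10.7 N); the battery and wood block are unmoved, and the job was handed in at about 20 s.

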